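# Pin home, both catches off, gate held wide

## Robot

A 6-joint arm with a two-finger parallel gripper is mounted at the origin on the work surface. World frame = base frame: x ahead of the robot, y to its left, z up, the work surface at z = 0. Lengths are in m, angles in rad, forces in N, time in s.
With the tool pointing down it reaches from about 0.375 to 0.975 m from the base axis. Payload 3.8 kg.
Tool frame: the origin (TCP) lies on the centre line of the jaws, within the pads' length; the fingertips stand 22 mm ahead of it and the grasp point (between the pads) lies 3 mm ahead of it; z points along the fingers, x is the direction in which the jaws open and shut, and the axes are right-handed (so a half turn about z gives the same grasp; the last joint's range is limited). The gripper opens to 85 mm and grips with 20 to 120 N. Pads are 22 mm wide; open, the fingers measure 114 mm over their backs; the gripper's body (76 mm by 85 mm) begins 54 mm behind the grasp point. The pads swing forward as they close: fully open they stand 13 mm farther back than shut.
Start: joints at [-1.214, 0.264, 1.604, -0, 1.274, -0.037], TCP at [0.259, -0.623, 0.253] pointing down, gripper open.
Joint ranges: [-2.63, 2.63], [-0.94, 2.18], [0.31, 2.57], [-1.31, 4.45], [0, 2.66], [-2.55, 2.55]. Speed limits (rad/s): [2.57, 2.57, 3.14, 3.14, 3.14, 3.14].

## Interface

Orientations are given as a rotation vector (axis times angle).
In Python, from workcell import bot, viewer gives the robot as it stands.
- The arm moves only by the tool move_arm, never from a script. Its argument "series" is text: rows parted by semicolons, each of 7 numbers parted by spaces: the turn, a rotation vector about the tool's x, y, z scaled (see below), then the shift along the tool's x, y, z scaled (see below), then the opening, from -1 (shut) to 1 (fully open). A call has exactly 8 rows; each row is the pose to reach, as a shift and turn from the pose commanded when the call began, along the tool's axes at that moment; what a row does not reach only later rows make up. The controller multiplies each number of a shift by 100 mm and each number of a turn by 120 degrees. A row lasts 1/10 s, in which the tool goes at most 50 mm and 8.59 degrees, less where a joint would pass 70% of its speed; a pose out of reach is approached as far as the arm can. A call with a number of a shift or a turn outside -1 to 1 is refused whole. A call with a gripper value outside its range is refused whole. The fingers move at their own pace and stop on an object; "squeeze" is the grip in N (left out, the last holds). Time passes only in rows, so rows that repeat a pose let the fingers close, or fill a call up. It gives the time, the measured TCP pose, the force and the opening at its end, in the units of the state.
- bot.read_state(): the state, without advancing time (a new reading comes with each control period).
- viewer.read_camera(name): name is "scene" or "top" or "wrist"; returns a dict with "pixels" (420x560x3 uint8, red, green, blue), "K" (3x3 intrinsics, pixels), "world_to_cam" (4x4, takes a point from world to camera coordinates); the wrist camera has in their place "mount" (4x4, takes a point from camera to tool coordinates, whose origin is the TCP and whose axes are the tool frame's). Camera axes: x right, y up, looking along -z (the intrinsics and any distortion apply to the point x, -y, -z); pixel columns grow to the right and rows downward; lengths in m; the calibration is good to about 2 mm. A picture is of the moment at which its call begins: read the wrist's pose just before it. There is no depth.
- bot.finish_job(): hands the job in, once; it reports no verdict.
The state is a dict: "time": time; "q": joint angles; "joint_vel": joint speeds; "joint_torque": joint torques, N m; "tool_pos": TCP position; "tcp_rot": TCP orientation; "wrist_force": force on the tool from outside, world axes, zero at the start; "torque": the same for the moment, N m; "width": opening from 0.0 (shut) to 1.0 (fully open).
Only numpy, scipy, OpenCV 4.12 (cv2) and the standard library are available. Lean on these libraries where they do the work, as an engineer would, in place of code of your own. Each camera call takes 0.05 s, during which the arm holds its last target.

## Task

The pet carrier on the counter is next to be photographed inside. First push the brass pin of its gate's upper hinge, which has crept up, fully home; then squeeze the safety catch with the red tab on the carrier's front roof edge all the way, so that it stays off; then squeeze the gate's own catch with the yellow tab and swing the gate out past its detent until it stands wide open, about square to the carrier's front. Finish while still holding the gate there, because it springs back when let go, and leave the markers, scale, jar, mug, torch and brush as they stand.

Things in the scene. Friction and masses are not known exactly. Their poses are not given: they have to be found in the camera images.
- carrier: Pet carrier, slate tub, cream slatted top, fixed; 370 long, 290 wide, roof z = 205 mm. Origin on the counter below the middle of its front face; x runs back into it, y along the front towards the gate's hinge, z up. The gate hangs at x = -10 and opens towards -x. Carry handle on the roof, x 150 to 280, up to z = 245. Steel keeper for the gate's bolt at x -23 to 8, y -129 to -107, up to z = 241.
- pin_top (a point): Centre of the top of the brass hinge pin's head (head 22 mm across, 9 thick; shank 8), on the hinge axis, at carrier x = -10, y = 100. Fully home the head sits on the steel fork with its top at z = 247; at the start it stands 22 to 28 mm higher. The fork is 34 by 24 mm, its top at z = 238.
- hinge_pin (a joint): How far the pin has been pushed down, m: 0 to 0.006 at the start, 0.028 fully home (head on the fork). It is stiff (about 5 N to push), slides straight down and stays where it is left.
- safety_grip (a point): Where to squeeze the safety catch: carrier x = 10, y = 23, z = 262 mm, axes as the carrier's. Two upright tabs stand across y, each 6 thick, 20 wide along x, z 225 to 280. Dark one fixed, outer face at y = 35; red one slides, outer face at y = -1 closed, 11 squeezed: 36 mm over both, then 24. Along the front, only the four tabs and the raised pin rise above z = 247.
- safety_catch (a joint): Travel of the red tab towards the fixed one, m: 0 closed (its hook holds a lug on the gate), 0.012 fully squeezed; the hook is clear from 0.009. It is stiff (about 4 N) and stays where it is left.
- main_grip (a point): Where to squeeze the gate's catch: a point on the gate, z = 262 mm, 161.5 from the hinge axis (carrier x = -10, y = -61.5 when shut); y axis along the gate to the hinge. Tabs across y, 6 thick, 20 wide, z 225 to 280: the dark one fixed, outer face 12.5 mm to the hinge side of this point; the yellow one slides, outer face 23.5 to the free side closed, 11.5 squeezed: 36 over both, then 24.
- main_catch (a joint): Travel of the yellow tab towards the fixed one, m: 0 bolt out, 0.012 fully squeezed; the bolt clears its keeper from 0.010. A spring (3 to 7 N) returns it when let go, so it must stay squeezed while the gate starts to move. The gate is locked while either catch is engaged.
- gate_axis (a point): Point on the gate's vertical hinge axis at z = 262 mm, fixed to the carrier (carrier x = -10, y = 100).
- gate (a joint): Gate angle, rad: 0 shut, grows as it opens, turning clockwise seen from above, to a stop at 1.75; 1.57 is square to the front. A closing spring (0.1 Nm shut, 0.45 Nm wide) pulls it back; a sprung detent resists between 0.45 and 1.05 (up to 0.9 Nm, about 5.5 N at the catch). Let go beyond the detent, it swings back to about 1.0.
- gate_panel: Steel wire gate, 184 wide, z 32 to 213 mm, its catch on the top rail. Origin on the hinge axis at counter height; y runs along the gate from its free edge (y = -199) to the hinge (0), x is square to it, pointing into the carrier when shut, z up.
- roof_marker: Blank yellow folded marker, 60 wide, 66 high, 40 deep, loose on the carrier's rear roof. Origin under its centre.
- table_marker: Blank yellow folded marker, 60 wide, 66 high, 40 deep, loose on the counter. Origin under its centre.
- photo_scale: Flat white L-shaped photo scale, legs 100 mm, 22 wide, 4 thick, loose on the counter before the gate, which swings over it. Origin at the outer corner of the L, legs along its x and y.
- amber_jar: Amber jar with a white lid, 60 across, 75 high, loose on the counter. Origin under its centre.
- mug: Orange mug, 76 across, 90 high, loose on the counter. Origin under its centre.
- torch: Black torch lying on the counter, 140 long, 34 thick, along its x axis. Origin on the counter 60 mm from its tail.
- brush: Flat dusting brush with a wooden handle, about 200 long, 42 wide, 25 high, lying loose on the counter along its x axis, beyond the carrier and the gate. Origin under its middle.

How it is judged:
On the way, in this order (a step that is already met when the one before it is completed fails the run):
1. the hinge pin is pushed home, its head on the fork (value of joint hinge_pin above 0.026 m), for 0.2 s.
2. the safety catch is squeezed off and stays off (value of joint safety_catch above 0.0095 m), for 0.2 s.
3. the gate's own catch is squeezed while the gate is still shut (value of joint main_catch above 0.009 m and value of joint gate below 0.15 rad), for 0.05 s.
4. the gate has been swung past its detent (value of joint gate above 1.1 rad), for 0.1 s.
At the end, for the whole second after the job is handed in: The gate stands still at 1.25 rad or more (square to the front is 1.57, its stop 1.75), held there by the fingers with at least 1 N; the hinge pin is home to within 2 mm; the safety catch is off (0.009 or more); the seven loose bystanders lie within 30 mm of where they were (value of joint gate above 1.25 rad and velocity of joint gate between -0.1 and 0.1 rad/s and contact force between the fingers and gate_panel above 1 N and value of joint hinge_pin above 0.026 m and value of joint safety_catch above 0.009 m and distance of each of roof_marker, table_marker, photo_scale, amber_jar, mug, torch, brush from where it was at the start of the episode below 0.03 m); the arm keeps its last pose, push and grip.
It fails at once if the gate is swung while its hinge pin is not home (value of joint gate above 0.15 rad and value of joint hinge_pin below 0.025 m).
It fails at once if a marker, the scale, the jar, the mug, the torch or the brush is shoved by more than 30 mm or knocked over (distance of any of roof_marker, table_marker, photo_scale, amber_jar, mug, torch, brush from where it was at the start of the episode above 0.03 m or angle between any of roof_marker, table_marker, amber_jar, mug's own z axis and vertical above 0.5 rad).
It also fails if it takes over 58 s, if anything falls off the work surface, if the arm or the gripper's body presses on something with over 40 N, if the wrist force passes 120 N, or if a joint passes its speed limit or range.

## Working session

There is one attempt and no reset: what is moved stays moved. The work goes in short steps, Python scripts to look and compute and a tool call to move; the robot and the scene stay as the last step left them, time stands still between calls to the robot, and variables do not carry over. Pictures are saved under pics/ and viewed, and the job is handed in when it is done.

Besides the shell and the picture viewer there is one more tool, called after "Call:" as a command line: name --argument value ..., lists and objects as JSON in quotes. move_arm: Moves the arm, as the interface text tells. Its arguments: {"type":"object","properties":{"series":{"type":"string"},"squeeze":{"type":"number"}},"required":["series"]}

```bash
mkdir -p pics; ls
cat > h.py <<'E'
import numpy as np, cv2
from scipy.spatial.transform import Rotation as R
from workcell import bot, viewer
def cam(n,f):
    d=viewer.read_camera(n); cv2.imwrite('pics/'+f+'.png',d['pixels'][:,:,::-1]); return d
def proj(d,P):
    P=np.atleast_2d(P); W=np.array(d['world_to_cam']); c=P@W[:3,:3].T+W[:3,3]
    K=np.array(d['K']); u=np.c_[c[:,0]/-c[:,2],-c[:,1]/-c[:,2],np.ones(len(c))]@K.T
    return u[:,:2]
def ray(d,uv,z):
    W=np.array(d['world_to_cam']);K=np.array(d['K'])
    v=np.linalg.inv(K)@np.array([uv[0],uv[1],1.]); v=np.array([v[0],-v[1],-v[2]])
    Rm=W[:3,:3];o=-Rm.T@W[:3,3];dr=Rm.T@v; return o+dr*(z-o[2])/dr[2]
E
python3 - <<'E'
from h import *
for n in ['scene','top','wrist']:
    s=bot.read_state(); d=cam(n,n+'0'); print(n,{k:(np.round(v,4).tolist() if k!='pixels' else 0) for k,v in d.items()})
print(s)
E
```

```text
pics
scene {'pixels': 0, 'K': [[439.6842, 0.0, 279.7845], [0.0, 439.6842, 208.2711], [0.0, 0.0, 1.0]], 'world_to_cam': [[-0.8116, 0.5842, -0.0064, 0.4497], [-0.3888, -0.5319, 0.7522, 0.1075], [0.4361, 0.613, 0.6589, -1.6351], [0.0, 0.0, 0.0, 1.0]]}
top {'pixels': 0, 'K': [[378.9717, 0.0, 282.0939], [0.0, 378.9717, 206.1977], [0.0, 0.0, 1.0]], 'world_to_cam': [[-0.0206, -0.9998, 0.0013, 0.0226], [0.9922, -0.0202, 0.1226, -0.5768], [-0.1226, 0.0038, 0.9925, -1.3922], [0.0, 0.0, 0.0, 1.0]]}
wrist {'pixels': 0, 'K': [[346.1357, 0.0, 280.273], [0.0, 346.1357, 210.5142], [0.0, 0.0, 1.0]], 'mount': [[1.0, -0.0003, -0.0007, -0.0004], [-0.0005, -0.9629, -0.2697, -0.0685], [-0.0006, 0.2697, -0.9629, -0.1224], [0.0, 0.0, 0.0, 1.0]]}
{'time': 0.1, 'q': array([-1.21390186e+00,  2.64705045e-01,  1.60527501e+00,  2.62611037e-05,
        1.27366392e+00, -3.68842394e-02]), 'joint_vel': array([-0.00059728, -0.00119152, -0.00375526, -0.00031712,  0.00022121,
       -0.00041945]), 'joint_torque': array([ 4.43817598e-04, -5.16708255e+01, -3.68589842e+01, -6.77402249e-05,
        6.25309534e-03,  3.17008823e-05]), 'tool_pos': array([ 0.25878305, -0.62275077,  0.25204782]), 'tcp_rot': array([-2.61205723e+00,  1.74329659e+00,  2.58825912e-03]), 'wrist_force': array([0.61478127, 0.45280909, 0.4389429 ]), 'torque': array([0.02355085, 0.01935227, 0.00357048]), 'width': 0.9988408098291175}
```

View pics/scene0.png

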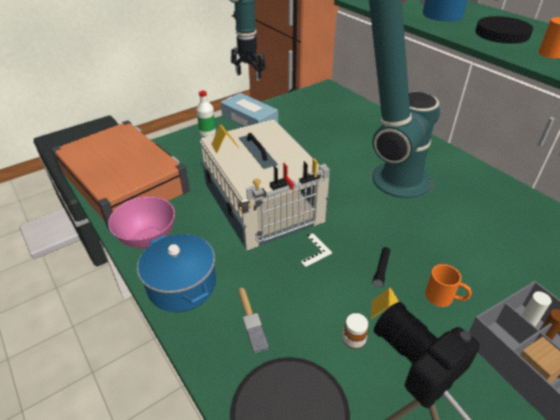

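View pics/top0.png

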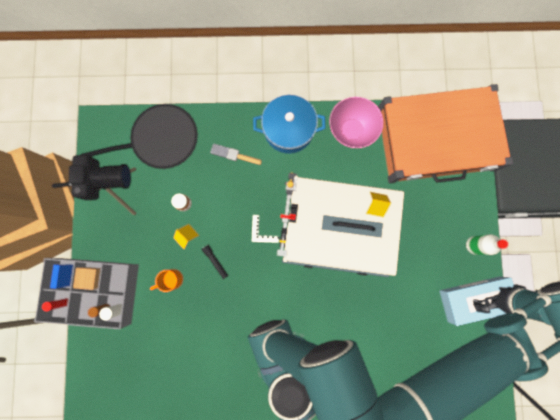

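View pics/wrist0.png

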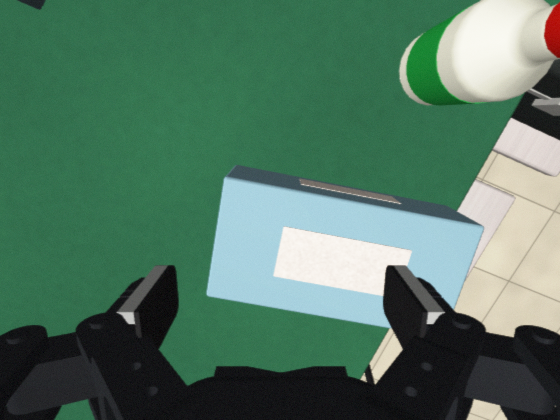

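Run:
```python
import cv2
a=cv2.imread('pics/top0.png')[160:290,235:415]; cv2.imwrite('pics/topz.png',cv2.resize(a,None,fx=4.4,fy=4.4,interpolation=cv2.INTER_CUBIC))
a=cv2.imread('pics/scene0.png')[110:250,195:345]; cv2.imwrite('pics/scz.png',cv2.resize(a,None,fx=4.2,fy=4.2,interpolation=cv2.INTER_CUBIC))
```

```text
(no output)
```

View pics/topz.png

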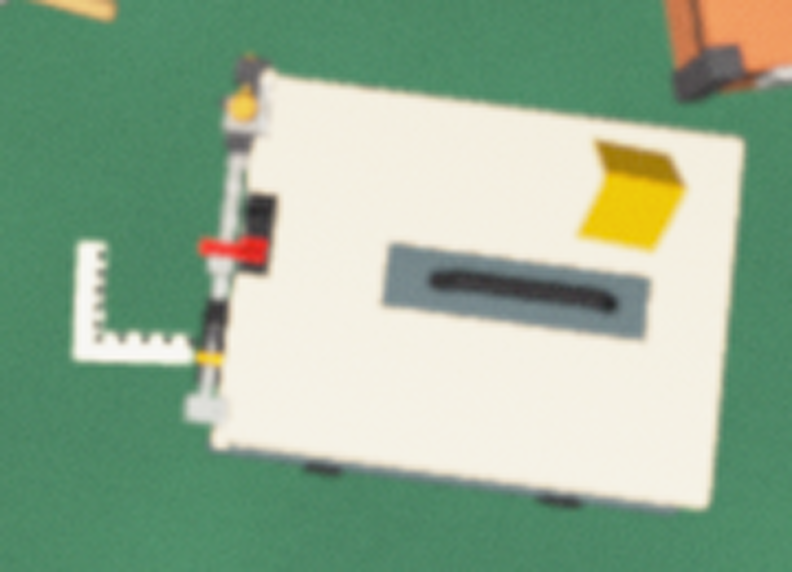

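View pics/scz.png

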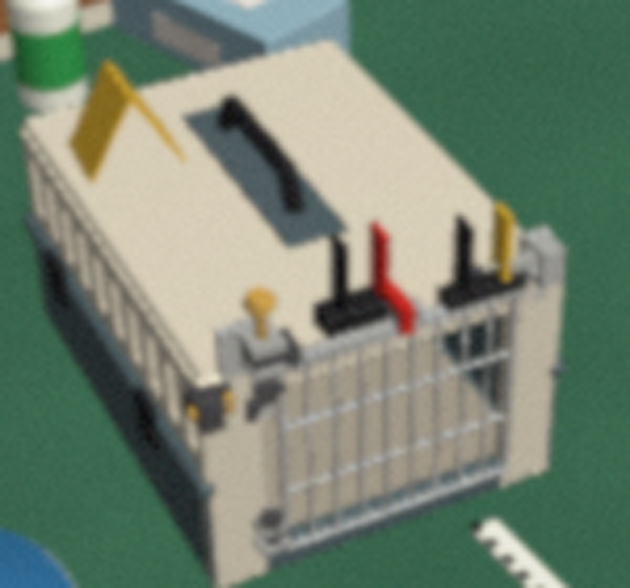

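Run:
```python
from h import *
from scipy.optimize import least_squares
t=viewer.read_camera('top');s=viewer.read_camera('scene')
T=lambda u,v:np.array([235+u/4.4,160+v/4.4]); S=lambda u,v:np.array([195+u/4.2,110+v/4.2])
top=[((0,145,205),T(268,75)),((370,145,205),T(744,140)),((370,-145,205),T(708,508)),((0,-145,205),T(213,443)),
 ((10,29,280),None)]
top=[x for x in top if x[1] is not None]
for c,u in top: print(c,ray(t,u,c[2]/1000).round(4))
# scene: red tab top centre, yellow tab top centre, dark ones
sc=[((10,2,280),S(379,226)),((10,32,280),S(338,240)),((-10,-52,280),S(463,218)),((-10,-82,280),S(503,206)),((0,145,205),S(205,388))]
def P(p,c):
    x,y,a=p;c=np.array(c)/1000;return np.array([x+np.cos(a)*c[0]-np.sin(a)*c[1],y+np.sin(a)*c[0]+np.cos(a)*c[1],c[2]])
def f(p,L=3):
    r=[]
    if L&1: r+=[proj(t,P(p,c))[0]-u for c,u in top]
    if L&2: r+=[proj(s,P(p,c))[0]-u for c,u in sc]
    return np.concatenate(r)
for L in(1,2,3):
    o=least_squares(f,[.6,0,-1.57],args=(L,)); print(L,o.x,np.round(o.fun,1))
```

```text
(0, 145, 205) [ 0.6536 -0.0369  0.205 ]
(370, 145, 205) [ 0.5962 -0.3962  0.205 ]
(370, -145, 205) [ 0.3223 -0.3531  0.205 ]
(0, -145, 205) [0.3773 0.0108 0.205 ]
1 [ 0.5167539  -0.01113663 -1.7284335 ] [-0.9 -1.8  0.8 -1.7  0.3  2.1 -0.2  1.2]
2 [ 0.51930742 -0.00657369 -1.67474621] [ 0.2  0.   0.7 -0.1  0.3 -0.1 -0.3 -0.4 -0.9  0.4]
3 [ 0.517472   -0.00914358 -1.72614393] [-1.6 -2.1  0.2 -2.2 -0.2  1.7 -0.7  1.   0.3 -0.7  0.6 -1.2  0.6 -0.2
  0.3 -0.2 -2.  -1.8]
```

```bash
cat >> h.py <<'E'
def st():
    s=bot.read_state(); Rm=R.from_rotvec(s['tcp_rot']).as_matrix(); return s,Rm
def rep():
    s,Rm=st(); print('t',round(s['time'],2),'p',s['tool_pos'].round(4),'yaw x',round(np.degrees(np.arctan2(Rm[1,0],Rm[0,0])),2),'z',Rm[:,2].round(3),'q',np.round(s['q'],3),'F',s['wrist_force'].round(1),'w',round(s['width']*85,1))
def plan(pos,yawdeg):
    s,Rm=st(); y=np.radians(yawdeg); x=np.array([np.cos(y),np.sin(y),0]); z=np.array([0,0,-1.]); T=np.c_[x,np.cross(z,x),z]
    d=Rm.T@(np.array(pos)-s['tool_pos'])/.1; rv=R.from_matrix(Rm.T@T).as_rotvec()/np.radians(120)
    print('turn',rv.round(3),'shift',d.round(3))
E
python3 - <<'E'
from h import *
rep(); plan([.5,.0,.40],0); plan([.5,.0,.40],-10);plan([.259,-.623,.4],-147)
E
```

```text
t 0.25 p [ 0.2589 -0.623   0.2526] yaw x -67.44 z [-0.     0.001 -1.   ] q [-1.214  0.264  1.605 -0.     1.274 -0.037] F [ 0.4 -0.4 -1. ] w 85.1
turn [-0.     0.    -0.562] shift [-4.83  -4.617 -1.468]
turn [-0.     0.    -0.479] shift [-4.83  -4.617 -1.468]
turn [0.    0.    0.663] shift [-1.000e-03 -1.000e-03 -1.474e+00]
```

Call:
move_arm --series "0 0 0 0 0 -0.5 1; 0 0 0 0 0 -1 1; 0 0 0 -0.2 -0.2 -1 1; 0 0 0 -0.4 -0.4 -1 1; 0 0 0 -0.6 -0.6 -1 1; 0 0 0 -0.8 -0.8 -1 1; 0 0 0 -1 -0.95 -1 1; 0 0 0 -1 -0.95 -1 1"

```text
time: 1.05
tool_pos: [0.3092, -0.492, 0.3537]
tcp_rot: [-2.614, 1.74, -0.0]
wrist_force: [-0.6, -0.3, 0.6]
width: 1.001
```

Call:
move_arm --series "0 0 0 -0.2 -0.2 -0.2 1; 0 0 0 -0.4 -0.4 -0.4 1; 0 0 0 -0.6 -0.6 -0.5 1; 0 0 0 -0.8 -0.8 -0.5 1; 0 0 0 -1 -0.95 -0.5 1; 0 0 0 -1 -0.95 -0.5 1; 0 0 0 -1 -0.95 -0.5 1; 0 0 0 -1 -0.95 -0.5 1"

```text
time: 1.85
tool_pos: [0.3575, -0.3667, 0.4031]
tcp_rot: [2.612, -1.744, -0.0]
wrist_force: [0.1, -0.5, 0.7]
width: 1.002
```

Call:
move_arm --series "0 0 -0.05 -0.2 -0.2 0 1; 0 0 -0.1 -0.4 -0.4 0 1; 0 0 -0.15 -0.6 -0.6 0 1; 0 0 -0.2 -0.8 -0.8 0 1; 0 0 -0.25 -1 -0.95 0 1; 0 0 -0.3 -1 -0.95 0 1; 0 0 -0.3 -1 -0.95 0 1; 0 0 -0.3 -1 -0.95 0 1"

```text
time: 2.65
tool_pos: [0.407, -0.2378, 0.4031]
tcp_rot: [3.022, -0.856, -0.001]
wrist_force: [0.1, 0.1, -0.6]
width: 0.994
```

Run:
```python
from h import *
rep(); plan([.5,.0,.40],-9)
```

```text
t 2.65 p [ 0.407  -0.2378  0.4031] yaw x -31.64 z [-0. -0. -1.] q [-0.581 -0.186  1.801 -0.     1.527 -0.029] F [ 0.1  0.1 -0.6] w 84.5
turn [ 0.     0.    -0.189] shift [-0.456 -2.513  0.03 ]
```

Call:
move_arm --series "0 0 -0.05 -0.05 -0.4 0 1; 0 0 -0.1 -0.1 -0.8 0 1; 0 0 -0.15 -0.2 -1 0 1; 0 0 -0.19 -0.2 -1 0 1; 0 0 -0.19 -0.2 -1 0 1; 0 0 -0.19 -0.2 -1 0 1; 0 0 -0.19 -0.2 -1 0 1; 0 0 -0.19 -0.2 -1 0 1"

```text
time: 3.45
tool_pos: [0.442, -0.1419, 0.4032]
tcp_rot: [3.132, -0.241, -0.0]
wrist_force: [0.7, 0.1, 0.2]
width: 1.003
```

Run:
```python
from h import *
rep(); plan([.54,.0,.40],-9)
```

```text
t 3.45 p [ 0.442  -0.1419  0.4032] yaw x -8.79 z [-0. -0. -1.] q [-0.364 -0.201  1.812 -0.     1.53  -0.211] F [0.7 0.1 0.2] w 85.3
turn [0.    0.    0.002] shift [ 0.751 -1.552  0.032]
```

Moving towards the front, closing the fingers on the way for the pin.

Call:
move_arm --series "0 0 0 0.2 -0.4 0 -1; 0 0 0 0.4 -0.8 0 -1; 0 0 0 0.6 -1 0 -1; 0 0 0 0.75 -1 0 -1; 0 0 0 0.75 -1 0 -1; 0 0 0 0.75 -1 0 -1; 0 0 0 0.75 -1 0 -1; 0 0 0 0.75 -1 0 -1" --squeeze 30

```text
time: 4.25
tool_pos: [0.5307, -0.0544, 0.4036]
tcp_rot: [3.132, -0.239, 0.0]
wrist_force: [-0.1, -0.3, -0.5]
width: -0.001
```

Run:
```python
from h import *
rep(); plan([.54,.0,.40],-9); cam('wrist','w1')
```

```text
t 4.25 p [ 0.5307 -0.0544  0.4036] yaw x -8.72 z [ 0. -0. -1.] q [-0.149 -0.063  1.691 -0.     1.514  0.004] F [-0.1 -0.3 -0.5] w -0.1
turn [ 0.    -0.     0.002] shift [ 0.01  -0.552  0.036]
```

View pics/w1.png

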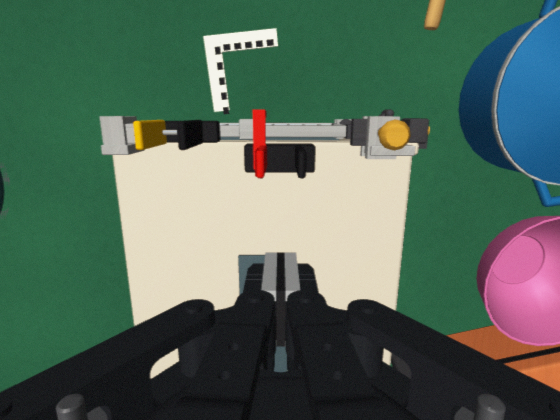

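Run:
```python
import cv2
a=cv2.imread('pics/w1.png')
cv2.imwrite('pics/w1a.png',cv2.resize(a[95:195,90:250],None,fx=5,fy=5,interpolation=cv2.INTER_CUBIC))
cv2.imwrite('pics/w1b.png',cv2.resize(a[95:195,230:440],None,fx=3.8,fy=3.8,interpolation=cv2.INTER_CUBIC))
```

```text
(no output)
```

View pics/w1a.png

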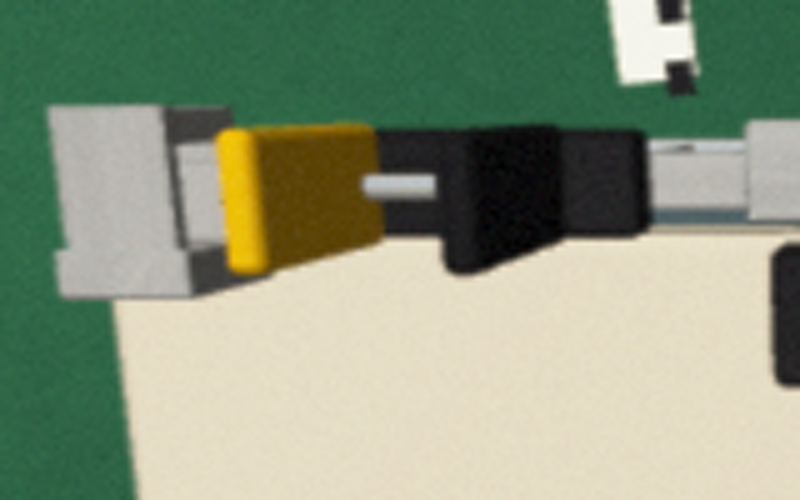

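View pics/w1b.png

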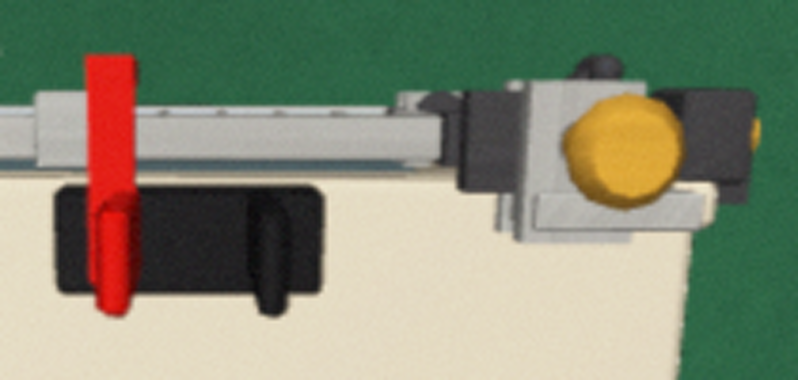

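```bash
cat > fit.py <<'E'
from h import *
from scipy.optimize import least_squares
def wcam(d,s):
    M=np.eye(4);M[:3,:3]=R.from_rotvec(s['tcp_rot']).as_matrix();M[:3,3]=s['tool_pos']
    return dict(K=d['K'],world_to_cam=np.linalg.inv(M@np.array(d['mount'])))
def P(p,c):
    x,y,a=p;c=np.array(c)/1000;return np.array([x+np.cos(a)*c[0]-np.sin(a)*c[1],y+np.sin(a)*c[0]+np.cos(a)*c[1],c[2]])
E
python3 - <<'E'
from fit import *
s=bot.read_state(); d=viewer.read_camera('wrist'); w=wcam(d,s)
A=lambda u,v:np.array([90+u/5-.4,95+v/5-.4]); B=lambda u,v:np.array([230+u/3.8-.37,95+v/3.8-.37])
pts=[((-10,-82,280),A(243,200)),((-10,-52,280),A(462,205)),((10,2,280),B(116,258)),((10,32,280),B(272,258)),
((-23,-129,241),A(48,107)),((8,-129,241),A(60,297)),((8,-107,241),A(190,297)),((0,-140,205),None)]
pts=[x for x in pts if x[1] is not None]
f=lambda p:np.concatenate([proj(w,P(p,c))[0]-u for c,u in pts])
o=least_squares(f,[.517,-.01,-1.72]);print(o.x,np.degrees(o.x[2]),o.fun.round(1))
p=o.x
for z in(.269,.272,.275):
  q=ray(w,B(625,150),z); a=p[2];dd=q[:2]-p[:2]; print(z,q.round(4),'carrier',np.cos(a)*dd[0]+np.sin(a)*dd[1],-np.sin(a)*dd[0]+np.cos(a)*dd[1])
for n,c in dict(pin=(-10,100,247),safe=(10,23,262),main=(-10,-61.5,262)).items(): print(n,P(p,c).round(4))
E
```

```text
[ 0.52126344 -0.00760732 -1.71949664] -98.51990017837376 [ 0.2  0.1 -0.4 -1.  -0.3  0.6  0.8  0.4 -2.5 -0.8  0.6  0.5  1.5  0.4]
0.269 [ 0.6208 -0.0132  0.269 ] carrier -0.0092406716688588 0.09928407787988822
0.272 [ 0.6199 -0.0129  0.272 ] carrier -0.009413378189779359 0.0983165537783559
0.275 [ 0.619  -0.0125  0.275 ] carrier -0.0095860847106999 0.09734902967682346
pin [ 0.6216 -0.0125  0.247 ]
safe [ 0.5425 -0.0209  0.262 ]
main [0.4619 0.0114 0.262 ]
```

Run:
```python
from h import *
rep(); plan([.6215,-.0127,.31],-8.5)
```

```text
t 4.35 p [ 0.5308 -0.0542  0.4036] yaw x -8.7 z [ 0. -0. -1.] q [-0.148 -0.063  1.691 -0.     1.514  0.004] F [-0.4  0.1 -0.5] w 0.1
turn [ 0.    -0.    -0.002] shift [ 0.833 -0.547  0.936]
```

Call:
move_arm --series "0 0 -0.002 0.25 -0.2 0.1 -1; 0 0 -0.002 0.5 -0.4 0.2 -1; 0 0 -0.002 0.75 -0.547 0.4 -1; 0 0 -0.002 0.833 -0.547 0.6 -1; 0 0 -0.002 0.833 -0.547 0.8 -1; 0 0 -0.002 0.833 -0.547 0.85 -1; 0 0 -0.002 0.833 -0.547 0.85 -1; 0 0 -0.002 0.833 -0.547 0.85 -1"

```text
time: 5.15
tool_pos: [0.6221, -0.0122, 0.3197]
tcp_rot: [-3.133, 0.231, -0.003]
wrist_force: [0.3, 0.3, -0.4]
width: 0.001
```

Run:
```python
from h import *
rep(); plan([.6215,-.0127,.269],-8.5); cam('wrist','w2');cam('scene','s2')
import cv2
a=cv2.imread('pics/s2.png')[110:250,195:345]; cv2.imwrite('pics/s2z.png',cv2.resize(a,None,fx=4.2,fy=4.2,interpolation=cv2.INTER_CUBIC))
```

```text
t 5.15 p [ 0.6221 -0.0122  0.3197] yaw x -8.42 z [ 0.002 -0.    -1.   ] q [-0.06   0.13   1.641  0.     1.369  0.087] F [ 0.3  0.3 -0.4] w 0.1
turn [-0.    -0.001  0.001] shift [-0.006  0.005  0.507]
```

View pics/w2.png

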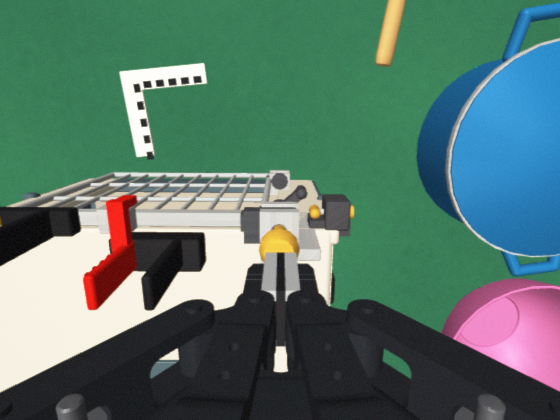

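View pics/s2z.png

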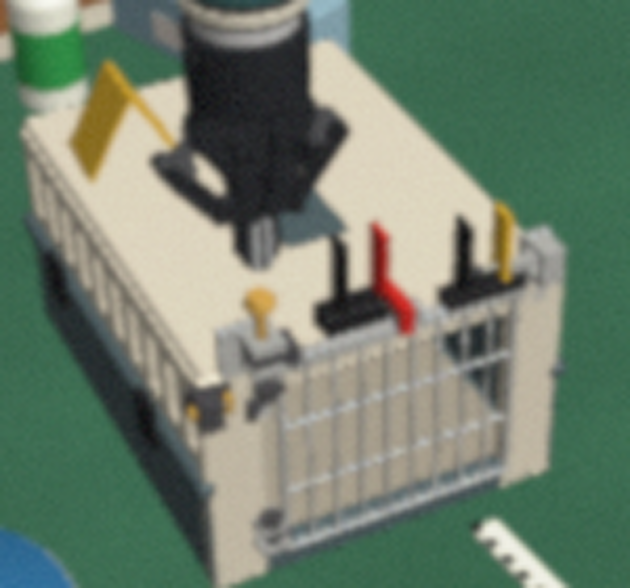

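Call:
move_arm --series "0 0 0 -0.006 0.005 0.1 -1; 0 0 0 -0.006 0.005 0.2 -1; 0 0 0 -0.006 0.005 0.28 -1; 0 0 0 -0.006 0.005 0.36 -1; 0 0 0 -0.006 0.005 0.42 -1; 0 0 0 -0.006 0.005 0.48 -1; 0 0 0 -0.006 0.005 0.52 -1; 0 0 0 -0.006 0.005 0.52 -1"

```text
time: 6.05
tool_pos: [0.6211, -0.0125, 0.269]
tcp_rot: [3.133, -0.23, 0.002]
wrist_force: [-6.1, -0.9, 13.4]
width: 0.002
```

Run:
```python
from h import *
rep(); plan([.6215,-.0127,.269],-8.5); cam('wrist','w3');cam('scene','s3')
import cv2
a=cv2.imread('pics/s3.png')[110:250,195:345]; cv2.imwrite('pics/s3z.png',cv2.resize(a,None,fx=4.2,fy=4.2,interpolation=cv2.INTER_CUBIC))
```

```text
t 6.05 p [ 0.6211 -0.0125  0.269 ] yaw x -8.4 z [ 0.001 -0.    -1.   ] q [-0.06   0.153  1.707 -0.     1.28   0.086] F [-6.1 -0.9 13.4] w 0.1
turn [ 0.    -0.     0.001] shift [ 0.004  0.002 -0.   ]
```

View pics/w3.png

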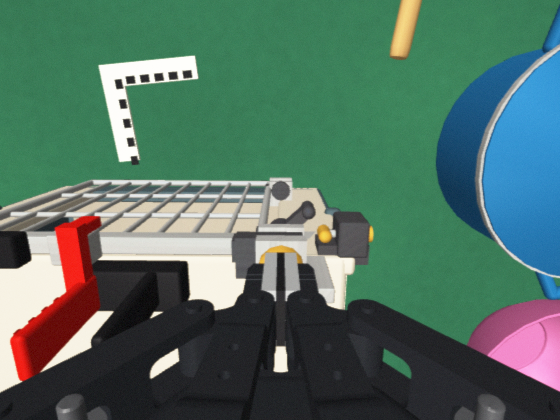

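View pics/s3z.png

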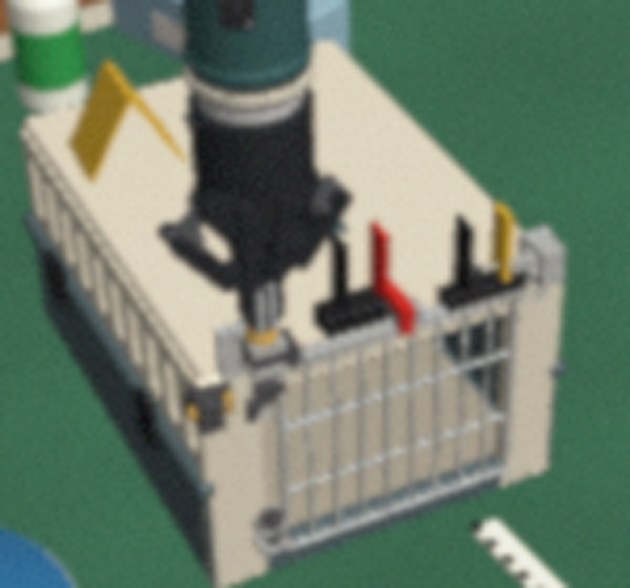

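Call:
move_arm --series "0 0 0 0 0 0.02 -1; 0 0 0 0 0 0.02 -1; 0 0 0 0 0 0.02 -1; 0 0 0 0 0 0.02 -1; 0 0 0 0 0 0.02 -1; 0 0 0 0 0 0 -1; 0 0 0 0 0 -0.1 -1; 0 0 0 0 0 -0.2 -1"

```text
time: 6.95
tool_pos: [0.6209, -0.0124, 0.2857]
tcp_rot: [-3.133, 0.23, 0.002]
wrist_force: [0.3, 0.4, -0.2]
width: -0.004
```

Call:
move_arm --series "0 0 0 0 0 -0.2 -0.4; 0 0 0 0 0 -0.4 -0.2; 0 0 0 -0.1 0 -0.6 0; 0 0 0 -0.2 0 -0.6 0.2; 0 0 0 -0.2 0 -0.6 0.4; 0 0 0 -0.2 0 -0.6 0.4; 0 0 0 -0.2 0 -0.6 0.4; 0 0 0 -0.2 0 -0.6 0.4"

```text
time: 7.75
tool_pos: [0.6012, -0.0095, 0.3449]
tcp_rot: [3.133, -0.23, -0.003]
wrist_force: [-0.6, 0.5, -0.0]
width: 0.698
```

Run:
```python
from fit import *
rep(); plan([.5425,-.0209,.33],-8.5); s=bot.read_state(); d=cam('wrist','w4'); w=wcam(d,s)
p=[ 0.52126344,-0.00760732,-1.71949664]
print(proj(w,P(p,(-10,100,247))),proj(w,P(p,(-10,100,252))),proj(w,P(p,(10,-1,280))),proj(w,P(p,(10,35,280))))
```

```text
t 7.75 p [ 0.6012 -0.0095  0.3449] yaw x -8.4 z [-0.002  0.    -1.   ] q [-0.057  0.083  1.647  0.     1.413  0.089] F [-0.6  0.5 -0. ] w 59.4
turn [0.    0.001 0.001] shift [-0.564  0.199  0.15 ]
[[311.42864135 220.54420433]] [[312.08150147 222.83081502]] [[144.21080511 269.06619556]] [[205.1719543  269.25026033]]
```

View pics/w4.png

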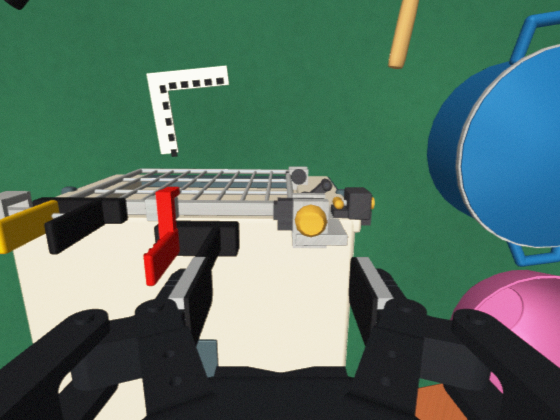

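Call:
move_arm --series "0 0.001 0.001 -0.2 0.07 0 0.6; 0 0.001 0.001 -0.4 0.14 0 0.6; 0 0.001 0.001 -0.564 0.199 0 0.6; 0 0.001 0.001 -0.564 0.199 0.1 0.6; 0 0.001 0.001 -0.564 0.199 0.15 0.6; 0 0.001 0.001 -0.564 0.199 0.15 0.6; 0 0.001 0.001 -0.564 0.199 0.15 0.6; 0 0.001 0.001 -0.564 0.199 0.15 0.6"

```text
time: 8.6
tool_pos: [0.5433, -0.0209, 0.3312]
tcp_rot: [3.133, -0.233, 0.003]
wrist_force: [0.1, 0.0, 0.2]
width: 0.798
```

Run:
```python
from fit import *
rep(); plan([.5425,-.0209,.265],-8.5); cam('wrist','w5')
```

```text
t 8.6 p [ 0.5433 -0.0209  0.3312] yaw x -8.51 z [ 0.002 -0.    -1.   ] q [-0.084 -0.026  1.784 -0.     1.382  0.064] F [0.1 0.  0.2] w 67.9
turn [-0.    -0.001 -0.   ] shift [-0.009  0.002  0.662]
```

View pics/w5.png

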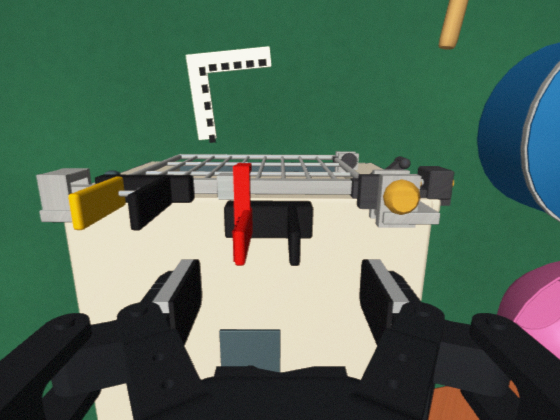

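Call:
move_arm --series "0 0 0 -0.009 0 0.2 0.6; 0 0 0 -0.009 0 0.4 0.6; 0 0 0 -0.009 0 0.55 0.6; 0 0 0 -0.009 0 0.66 0.6; 0 0 0 -0.009 0 0.66 0.6; 0 0 0 -0.009 0 0.66 0.6; 0 0 0 -0.009 0 0.66 0.6; 0 0 0 -0.009 0 0.66 0.6"

```text
time: 9.45
tool_pos: [0.5427, -0.0209, 0.2665]
tcp_rot: [3.133, -0.233, 0.007]
wrist_force: [-0.1, -0.9, -0.1]
width: 0.799
```

Run:
```python
from fit import *
rep(); plan([.5425,-.0209,.265],-8.5); cam('wrist','w6')
```

```text
t 9.45 p [ 0.5427 -0.0209  0.2665] yaw x -8.52 z [ 0.004 -0.001 -1.   ] q [-0.084  0.003  1.873 -0.     1.261  0.064] F [-0.1 -0.9 -0.1] w 68.0
turn [-0.    -0.002 -0.   ] shift [-0.002  0.     0.015]
```

View pics/w6.png

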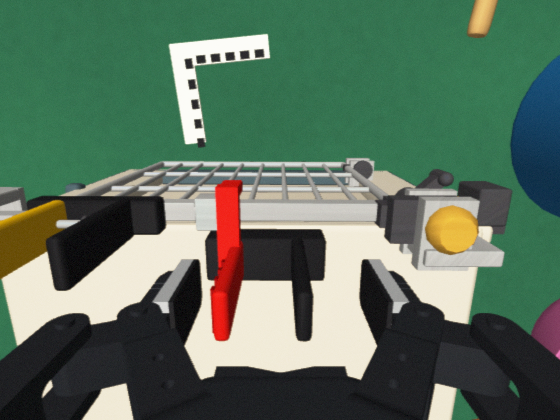

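Call:
move_arm --series "0 0 0 0 0 0 0.2; 0 0 0 0 0 0 0; 0 0 0 0 0 0 -0.2; 0 0 0 0 0 0 -0.3; 0 0 0 0 0 0 -0.4; 0 0 0 0 0 0 -0.5; 0 0 0 0 0 0 -0.5; 0 0 0 0 0 0 -0.5" --squeeze 25

```text
time: 10.3
tool_pos: [0.5426, -0.0209, 0.2654]
tcp_rot: [3.133, -0.234, 0.005]
wrist_force: [1.4, 0.2, 1.5]
width: 0.263
```

Run:
```python
from fit import *
rep(); cam('wrist','w7')
```

```text
t 10.3 p [ 0.5426 -0.0209  0.2654] yaw x -8.53 z [ 0.003 -0.    -1.   ] q [-0.084  0.004  1.874 -0.     1.26   0.065] F [1.4 0.2 1.5] w 22.3
```

View pics/w7.png

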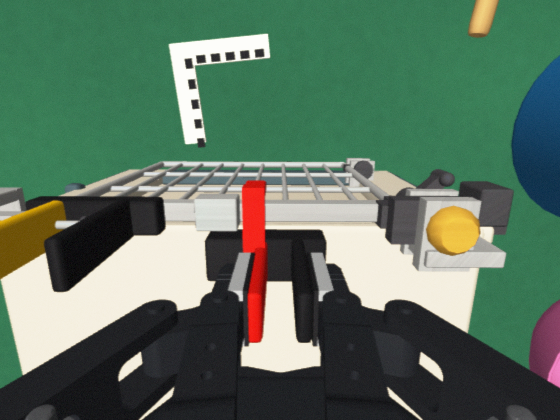

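Call:
move_arm --series "0 0 0 0 0 0 -1; 0 0 0 0 0 0 -1; 0 0 0 0 0 0 -1; 0 0 0 0 0 0 -1; 0 0 0 0 0 0 -0.3; 0 0 0 0 0 0 0; 0 0 0 0 0 0 0.3; 0 0 0 0 0 0 0.3" --squeeze 30

```text
time: 11.15
tool_pos: [0.5417, -0.0208, 0.2651]
tcp_rot: [3.133, -0.233, 0.003]
wrist_force: [-0.5, -0.4, -0.2]
width: 0.649
```

Run:
```python
from fit import *
rep(); plan([.5426,-.0209,.335],-8.5);plan([.4619,.0114,.335],-8.5);cam('wrist','w8')
```

```text
t 11.15 p [ 0.5417 -0.0208  0.2651] yaw x -8.51 z [ 0.002 -0.    -1.   ] q [-0.084  0.004  1.875 -0.     1.261  0.064] F [-0.5 -0.4 -0.2] w 55.2
turn [ 0.    -0.001 -0.   ] shift [ 0.01  -0.    -0.699]
turn [ 0.    -0.001 -0.   ] shift [-0.836 -0.2   -0.7  ]
```

View pics/w8.png

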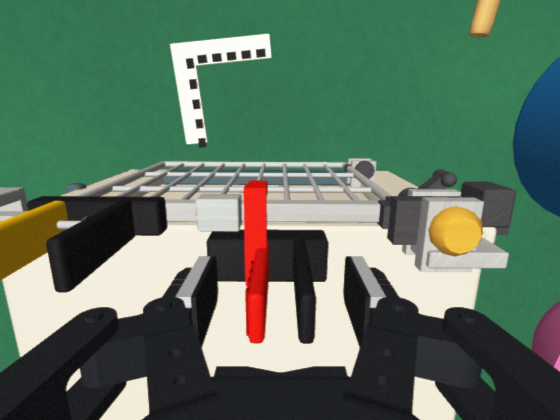

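Call:
move_arm --series "0 0 0 0 0 -0.25 0.4; 0 0 0 0 0 -0.5 0.5; 0 -0.001 0 -0.1 -0.05 -0.7 0.5; 0 -0.001 0 -0.35 -0.1 -0.7 0.5; 0 -0.001 0 -0.6 -0.15 -0.7 0.5; 0 -0.001 0 -0.836 -0.2 -0.7 0.5; 0 -0.001 0 -0.836 -0.2 -0.7 0.5; 0 -0.001 0 -0.836 -0.2 -0.7 0.5"

```text
time: 12.0
tool_pos: [0.4622, 0.0114, 0.3355]
tcp_rot: [3.133, -0.232, 0.002]
wrist_force: [-0.1, -0.1, -0.3]
width: 0.752
```

Run:
```python
from fit import *
rep(); plan([.4619,.0114,.265],-8.5);cam('wrist','w9')
```

```text
t 12.0 p [0.4622 0.0114 0.3355] yaw x -8.49 z [ 0.001 -0.    -1.   ] q [-0.029 -0.191  1.925 -0.     1.406  0.119] F [-0.1 -0.1 -0.3] w 63.9
turn [ 0.    -0.001  0.   ] shift [-0.004  0.     0.705]
```

View pics/w9.png

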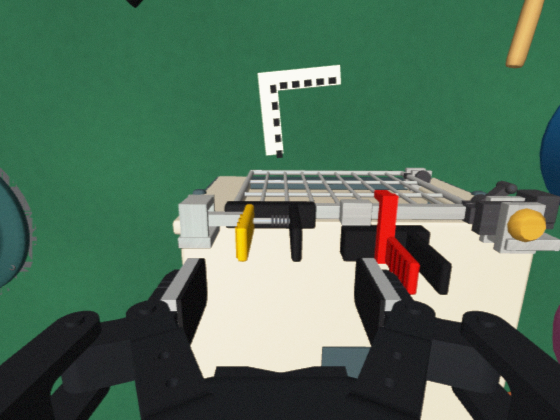

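Call:
move_arm --series "0 0 0 -0.004 0 0.2 0.5; 0 0 0 -0.004 0 0.4 0.5; 0 0 0 -0.004 0 0.6 0.5; 0 0 0 -0.004 0 0.71 0.4; 0 0 0 -0.004 0 0.71 0.4; 0 0 0 -0.004 0 0.71 0.4; 0 0 0 -0.004 0 0.71 0.4; 0 0 0 -0.004 0 0.71 0.4"

```text
time: 12.85
tool_pos: [0.4625, 0.0113, 0.2654]
tcp_rot: [-3.133, 0.233, -0.003]
wrist_force: [0.2, 0.7, -0.0]
width: 0.695
```

Run:
```python
from fit import *
rep(); plan([.4619,.0114,.265],-8.5);cam('wrist','w10')
```

```text
t 12.85 p [0.4625 0.0113 0.2654] yaw x -8.52 z [ 0.002 -0.    -1.   ] q [-0.029 -0.157  2.023 -0.     1.273  0.119] F [ 0.2  0.7 -0. ] w 59.1
turn [-0.    -0.001 -0.   ] shift [-0.006  0.     0.003]
```

View pics/w10.png

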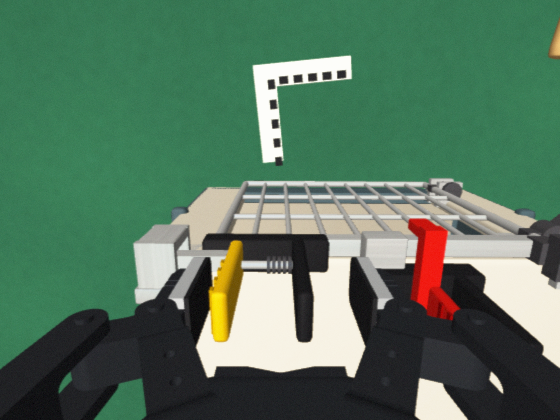

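Call:
move_arm --series "0 0 0 0 0 0 0.1; 0 0 0 0 0 0 -0.1; 0 0 0 0 0 0 -0.2; 0 0 0 0 0 0 -0.3; 0 0 0 0 0 0 -0.4; 0 0 0 0 0 0 -0.6; 0 0 0 0 0 0 -1; 0 0 0 0 0 0 -1" --squeeze 50

```text
time: 13.7
tool_pos: [0.4633, 0.0111, 0.2645]
tcp_rot: [3.133, -0.234, 0.005]
wrist_force: [4.5, -1.9, 1.5]
width: 0.244
```

Run:
```python
from fit import *
rep(); cam('wrist','w11')
p=[ 0.52126344,-0.00760732,-1.71949664]
h=P(p,(-10,100,265)); s,Rm=st(); r=h-s['tool_pos']; print('radius',np.linalg.norm(r[:2]), 'in tool',Rm.T@r)
```

```text
t 13.7 p [0.4633 0.0111 0.2645] yaw x -8.54 z [ 0.003 -0.    -1.   ] q [-0.03  -0.155  2.024 -0.     1.27   0.12 ] F [ 4.5 -1.9  1.5] w 20.8
radius 0.16013298072581417 in tool [ 1.60133738e-01 -1.66291223e-04  2.11496664e-06]
```

View pics/w11.png

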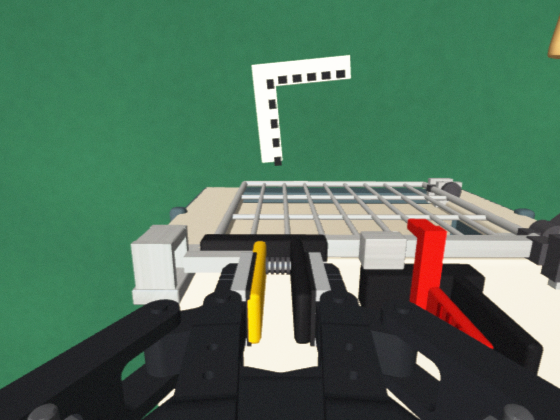

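Run:
```python
import numpy as np
for a in np.arange(1,9)*4:
    t=np.radians(a); print(a, round(a/120,4), round(1.61*(1-np.cos(t)),3), round(-1.61*np.sin(t),3))
for a in np.arange(1,9)*3:
    t=np.radians(a); print(a, round(a/120,4), round(1.61*(1-np.cos(t)),3), round(-1.61*np.sin(t),3))
```

```text
4 0.0333 0.004 -0.112
8 0.0667 0.016 -0.224
12 0.1 0.035 -0.335
16 0.1333 0.062 -0.444
20 0.1667 0.097 -0.551
24 0.2 0.139 -0.655
28 0.2333 0.188 -0.756
32 0.2667 0.245 -0.853
3 0.025 0.002 -0.084
6 0.05 0.009 -0.168
9 0.075 0.02 -0.252
12 0.1 0.035 -0.335
15 0.125 0.055 -0.417
18 0.15 0.079 -0.498
21 0.175 0.107 -0.577
24 0.2 0.139 -0.655
```

Call:
move_arm --series "0 0 0.025 0.002 -0.084 0 -1; 0 0 0.05 0.009 -0.168 0 -1; 0 0 0.075 0.02 -0.252 0 -1; 0 0 0.1 0.035 -0.335 0 -1; 0 0 0.125 0.055 -0.417 0 -1; 0 0 0.15 0.079 -0.498 0 -1; 0 0 0.175 0.107 -0.577 0 -1; 0 0 0.2 0.139 -0.655 0 -1"

```text
time: 14.55
tool_pos: [0.4872, 0.0732, 0.2645]
tcp_rot: [3.014, -0.883, 0.007]
wrist_force: [6.2, -6.1, -0.8]
width: 0.243
```

```bash
cat >> fit.py <<'E'
p0=[ 0.52126344,-0.00760732,-1.71949664]
def gate():
    h=P(p0,(-10,100,265)); s,Rm=st(); r=(h-s['tool_pos'])[:2]; print('radius',np.linalg.norm(r),'gate from pos',np.arctan2(-r[1],r[0])*-1 if 0 else -(np.arctan2(r[1],r[0])-(p0[2]+np.pi/2)))
E
python3 - <<'E'
from fit import *
rep(); gate(); cam('wrist','w12')
E
```

```text
t 14.55 p [0.4872 0.0732 0.2645] yaw x -32.66 z [ 0.004 -0.002 -1.   ] q [ 0.1   -0.095  1.971 -0.003  1.262  0.671] F [ 6.2 -6.1 -0.8] w 20.6
radius 0.15944487217158557 gate from pos 0.41897910219395507
```

View pics/w12.png

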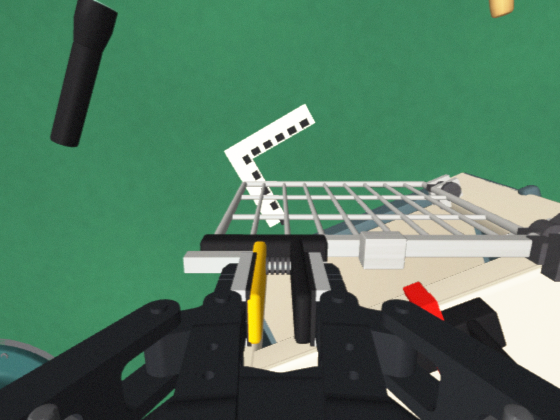

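Call:
move_arm --series "0 0 0.025 0.002 -0.084 0 -1; 0 0 0.05 0.009 -0.168 0 -1; 0 0 0.075 0.02 -0.252 0 -1; 0 0 0.1 0.035 -0.335 0 -1; 0 0 0.125 0.055 -0.417 0 -1; 0 0 0.15 0.079 -0.498 0 -1; 0 0 0.175 0.107 -0.577 0 -1; 0 0 0.2 0.139 -0.655 0 -1"

```text
time: 15.4
tool_pos: [0.5338, 0.1199, 0.2645]
tcp_rot: [2.764, -1.49, 0.006]
wrist_force: [3.8, -10.0, 0.9]
width: 0.247
```

Run:
```python
from fit import *
rep(); gate(); cam('wrist','w13')
```

```text
t 15.4 p [0.5338 0.1199 0.2645] yaw x -56.67 z [ 0.003 -0.004 -1.   ] q [ 0.178  0.014  1.866 -0.004  1.26   1.168] F [  3.8 -10.    0.9] w 21.0
radius 0.15890084414357714 gate from pos 0.8361074049532425
```

View pics/w13.png

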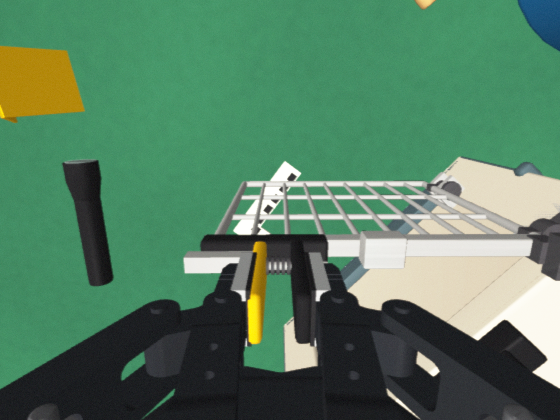

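Call:
move_arm --series "0 0 0.025 0.002 -0.084 0 -1; 0 0 0.05 0.009 -0.168 0 -1; 0 0 0.075 0.02 -0.252 0 -1; 0 0 0.1 0.035 -0.335 0 -1; 0 0 0.125 0.055 -0.417 0 -1; 0 0 0.15 0.079 -0.498 0 -1; 0 0 0.175 0.107 -0.577 0 -1; 0 0 0.2 0.139 -0.655 0 -1"

```text
time: 16.25
tool_pos: [0.5958, 0.1437, 0.2645]
tcp_rot: [2.393, -2.032, 0.006]
wrist_force: [1.0, -10.7, 3.1]
width: 0.244
```

Run:
```python
from fit import *
rep(); gate(); cam('wrist','w14')
```

```text
t 16.25 p [0.5958 0.1437 0.2645] yaw x -80.68 z [ 0.002 -0.004 -1.   ] q [ 0.198  0.14   1.73  -0.005  1.27   1.608] F [  1.  -10.7   3.1] w 20.7
radius 0.1583578602140393 gate from pos 1.2579158063855216
```

View pics/w14.png

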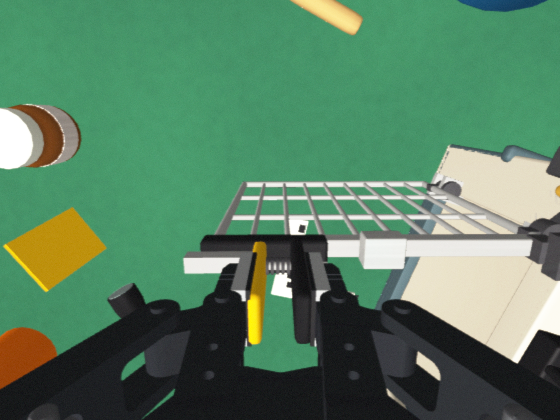

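Call:
move_arm --series "0 0 0.025 0 -0.084 0 -1; 0 0 0.05 0.004 -0.168 0 -1; 0 0 0.075 0.013 -0.252 0 -1; 0 0 0.1 0.026 -0.335 0 -1; 0 0 0.125 0.045 -0.417 0 -1; 0 0 0.142 0.06 -0.471 0 -1; 0 0 0.142 0.06 -0.471 0 -1; 0 0 0.142 0.06 -0.471 0 -1"

```text
time: 17.1
tool_pos: [0.6425, 0.1443, 0.2645]
tcp_rot: [2.067, -2.362, 0.007]
wrist_force: [-2.4, -13.2, 4.2]
width: 0.242
```

Call:
move_arm --series "0 0 0 0 0 0 -1; 0 0 0 0 0 0 -1; 0 0 0 0 0 0 -1; 0 0 0 0 0 0 -1; 0 0 0 0 0 0 -1; 0 0 0 0 0 0 -1; 0 0 0 0 0 0 -1; 0 0 0 0 0 0 -1"

```text
time: 17.9
tool_pos: [0.6423, 0.1443, 0.2645]
tcp_rot: [2.067, -2.361, 0.007]
wrist_force: [-2.2, -14.5, 3.4]
width: 0.242
```

Run:
```python
from fit import *
rep(); gate(); cam('wrist','w15');cam('top','t15');cam('scene','s15');rep()
```

```text
t 17.9 p [0.6423 0.1443 0.2645] yaw x -97.61 z [ 0.    -0.006 -1.   ] q [ 0.186  0.227  1.629 -0.006  1.286  1.891] F [ -2.2 -14.5   3.4] w 20.6
radius 0.15818960979792931 gate from pos 1.5532401526679946
t 18.05 p [0.6423 0.1443 0.2645] yaw x -97.61 z [ 0.    -0.006 -1.   ] q [ 0.186  0.227  1.629 -0.006  1.286  1.891] F [ -2.2 -13.5   3.2] w 21.3
```

View pics/w15.png

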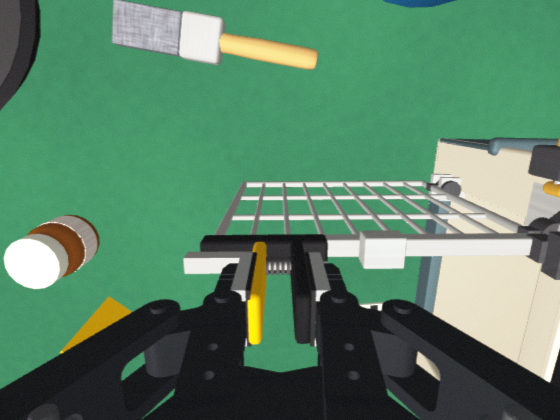

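View pics/t15.png

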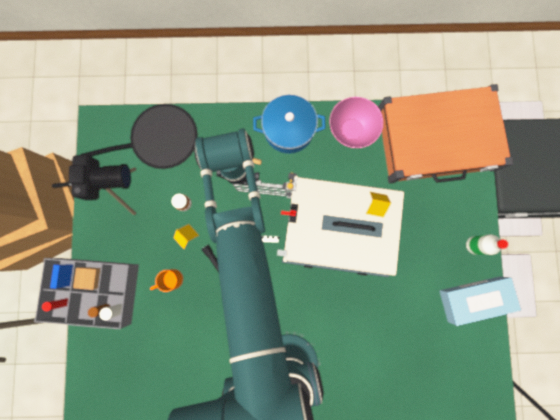

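View pics/s15.png

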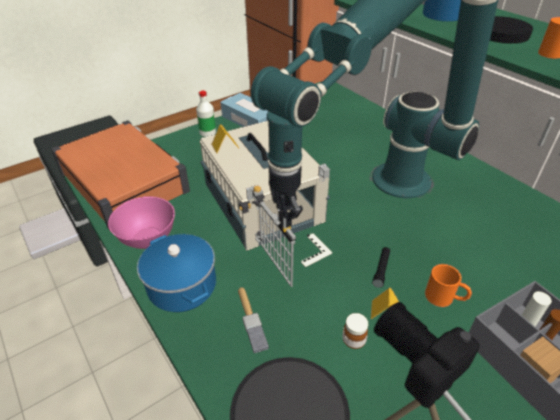

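Run:
```python
from h import *
print(bot.finish_job()); rep()
```

```text
the job is handed in; nothing more can be done
None
the job is handed in; nothing more can be done
```

The job is done and handed in at about 18 s of the 58 s allowed. The arm is holding the gate wide open.

**What I did:**
1. I pushed the hinge pin home. The tool stopped at z = 0.269, which puts the head's top at 247 mm, and the wrist camera then saw the head where it should be when seated.
2. I squeezed the red safety catch. The red tab stayed in after I let go.
3. I squeezed the yellow catch at 50 N and swung the gate along its arc past the detent.

**Last checks:**
- **Gate:** the tool's position put it at about 1.55 rad. It stood still over the last second, held at 50 N, with about 14 N measured at the wrist.
- **Loose things:** by eye, the items visible in the last pictures look unmoved. I did not measure them.
- **Mismatch:** the fingers' opening read about 21 to 22 mm on squeezed tabs that should measure 24 mm. Both catches still released, so I think this is a small offset in the opening reading or some give in the fingers.
- **Radius:** the tool sat about 3 mm closer to the hinge than the nominal 161.5 mm. That accounts for most of the final wrist force, which pulls along the gate.

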